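# Bring the specimen under the loupe on the inspection slide

### The arm

A 6-joint arm with a two-finger parallel gripper is mounted at the origin on a cart in front of the work surface, level with it; the furniture and walls round the work are solid. World frame = base frame: x ahead of the robot, y to its left, z up, the work surface at z = 0. Lengths are in mm, angles in rad, forces in N, time in s.
With the tool pointing down it reaches from about 300 to 875 mm from the base axis. Payload 4.2 kg.
Tool frame: the origin (TCP) lies between the finger pads; the fingertips stand 25 mm ahead of it and the grasp point (between the pads) lies 6 mm ahead of it (bot.nose_length is the z of the fingertips in the tool frame, in mm); z points along the fingers, y is the line along which they close (so a half turn about z gives the same grasp; the last joint's range is limited). The gripper opens to 85 mm and grips with 20 to 120 N. Pads are 22 mm wide; open, the fingers measure 114 mm over their backs; the gripper's body (76 mm by 85 mm) begins 54 mm behind the grasp point. The pads swing forward as they close: fully open they stand 13 mm farther back than shut.
Start: joints at [-1.266, 0.32, 1.565, -0, 1.257, -0.02], TCP at [183.497, -544.951, 219.938] pointing down, gripper open.
Joint ranges: [-3.11, 3.11], [-0.84, 2.01], [0.21, 2.61], [-1.34, 4.49], [0.05, 2.63], [-2.56, 2.56]. Speed limits (rad/s): [2.57, 2.57, 3.14, 3.14, 3.14, 3.14].

### API

Orientations are given as [roll, pitch, yaw] about the fixed x, y, z axes, in that order (R = Rz(yaw) Ry(pitch) Rx(roll)).
In Python, from station import bot gives the robot as it stands.
- The arm moves only by the tool apply_moves, never from a script. Its argument "deltas" is a list of rows, each a list of 5 numbers: the opening, from -1 (shut) to 1 (fully open), then the shift along the tool's x, y, z in cm, then the turn about the tool's z in rad. In form: [[jaw, tx, ty, tz, turn], ...]. A call has 1 to 20 rows; each row is the pose to reach, as a shift and turn from the pose commanded when the call began, along the tool's axes at that moment; what a row does not reach only later rows make up. A row lasts 1/10 s, in which the tool goes at most 50 mm and 8.59 degrees, less where a joint would pass 70% of its speed; a pose out of reach is approached as far as the arm can. A call with a gripper value outside its range is refused whole. The fingers move at their own pace and stop on an object; the grip force is fixed at half the most. Time passes only in rows, so rows that repeat a pose let the fingers close. It gives the time, the measured TCP pose, the force and the opening at its end, in the units of the state.
- bot.read_state(): the state, without advancing time (a new reading comes with each control period).
- bot.get_image(name): name is "scene" or "side" or "wrist"; returns (picture, depth): 400x640x3 uint8, red, green, blue; 400x640 float32, mm along the optical axis (not along the pixel's ray), 0 where there is no reading.
- bot.calibration(name): a dict with "fx", "fy", "cx", "cy" (pixels), "R" (3x3) and "t" (3): a world point X has camera coordinates R X + t; the wrist camera has in their place "T_tool_cam" (4x4, takes a point from camera to tool coordinates, whose origin is the TCP and whose axes are the flange's). Camera axes: x right, y down, z forward; pixel columns grow to the right and rows downward; lengths in mm; the calibration is good to about 2 mm. A picture is of the moment at which its call begins: read the wrist's pose just before it. calibration takes no time and is no camera call.
- bot.hand_in(): hands the job in, once; it reports no verdict.
The state is a dict: "time": time; "joints": joint angles; "qd": joint speeds; "joint_efforts": joint torques, N m; "eef_pos": TCP position; "orientation": TCP orientation; "contact_force": force on the tool from outside, world axes, zero at the start; "torque": the same for the moment, N m; "grip_width": finger opening in mm.
Only numpy, scipy, OpenCV 4.12 (cv2) and the standard library are available. Lean on these libraries where they do the work, as an engineer would, in place of code of your own. Each camera call takes 0.05 s, during which the arm holds its last target. There are 200 camera calls.

### The job

Press the round release button on the specimen carriage right down with a fingertip and keep it down while you slide the carriage along its rail, until the carriage is right up against the stop of the viewing station and the specimen lies under the loupe; then let the button come up so that it locks the carriage there. Use a light hand: press and push only, squeeze nothing and do not ram the station. Do not touch the specimen, which stays lying in its nest, and leave everything standing around where it is.

Things in the scene. Friction and masses are not known exactly. Their poses are not given: they have to be found in the camera images.
- slide_rail: aluminium slide rail fixed on the worktop, 442 long, 66 wide, top 20 mm above the worktop, with a T-slot whose lips have an index slot every 25 mm. Origin at the middle of its underside; its +x axis runs along the rail from the carriage towards the viewing station and is the direction in which the carriage has to go; z up.
- carriage (a joint): grey specimen carriage, a plate 160 along the rail, 76 wide, top 28 mm above the worktop. Value in m, 0 at the start, grows towards the station, 0.150 at the stop; the carriage's middle lies at x = value - 0.120 in the rail's frame. Locked (1 mm play) while the button is up; with the button down it slides against about 1 N of friction.
- button_top (a point): centre of the top of the carriage's release button: a round steel cap 26 in diameter, its top 46 mm above the worktop, standing 8 mm out of a black 44 x 44 mm boss near the trailing end of the carriage (52 mm behind the carriage's middle). It moves straight down. x axis along the rail towards the station, z up.
- release (a joint): the release button's travel in m: 0 up, 0.006 fully down. A spring pushes it up with 3 N at 0 and 5 N fully down. A cross key on its stem stands in an index slot of the rail; it is free of the slots from 0.0035 down. Let up on the way, it catches in the next slot; at the stop it stands over a slot and comes up fully.
- carriage_front (a point): middle of the carriage's leading end face (80 mm ahead of the carriage's middle), 24 mm above the worktop; x axis towards the station.
- stop_face (a point): middle of the viewing station's stop face, 24 mm above the worktop; x axis along the rail, away from the carriage. The station is an aluminium saddle 44 long, 76 wide, clamped on the rail (yields at about 60 N), with a post and an arm. The carriage meets the stop when carriage_front reaches stop_face; the button is then 132 mm short of stop_face.
- specimen: pale round specimen mount, 30 in diameter, 14 high, lying loose in the carriage's ring nest (34 mm inside, 6.5 deep; centre 52 mm ahead of the carriage's middle); its top is 42 mm above the worktop. Origin at the centre of its underside.
- nest (a point): centre of the nest's floor on the carriage, 28 mm above the worktop.
- dark_mount: bystander: black round specimen mount, 30 in diameter, 18 high, loose on the worktop. Origin at the centre of its underside.
- tweezers: bystander: steel tweezers, 120 x 13 x 10, loose on the worktop. Origin at the centre of the underside, length along y.
- specimen_case: bystander: closed specimen case, 96 x 128 x 38, loose on the worktop. Origin at the centre of the underside.
- vial: bystander: sample vial with screw cap, 23 in diameter, 48 high, loose on the worktop. Origin at the centre of the underside.
- thumb_rest (a point): top middle of the near face (towards the button) of the black upright thumb rest on the carriage, 44 wide and 14 thick, 22 mm ahead of the button's centre (towards the station), top 54 mm above the worktop; a fingertip on the button can push the carriage along against this face. x axis towards the station.
- under_loupe (a point): point on the axis of the loupe that the station's arm holds above the rail, 28 mm in front of the stop face, 28 mm above the worktop; nest comes here when the carriage is at the stop. The loupe is 40 in diameter (clamp ring 53), its underside 46 and its top 89 mm above the worktop.
Mind the look-alikes: they are no part of the job. Of the things that look like the specimen, the smaller one is meant.

How it is judged (in metres and radians):
On the way, in this order (a step that is already met when the one before it is completed fails the run):
1. a fingertip holds the release button down, the carriage still where it was (value of joint release above 0.003 m and contact force between the fingers and release above 1 N and distance of nest from where it was at the start of the episode below 0.01 m), for 0.1 s.
2. the carriage stands against the stop with the button still held down (value of joint release above 0.002 m and contact force between the fingers and release above 1 N and x of carriage_front in the frame of stop_face above -0.002 m), for 0.1 s.
At the end, for the whole second after the job is handed in: The carriage's leading face is within 2 mm of the station's stop face, the release button is up again (under 1 mm down) and so locks it, the carriage is at rest, and the specimen lies flat in its nest (within 4 mm of the nest's centre, tilted less than 0.1 rad) (x of carriage_front in the frame of stop_face above -0.002 m and value of joint release below 0.001 m and velocity of joint carriage between -0.005 and 0.005 m/s and distance between specimen and nest below 0.004 m and angle between specimen's own z axis and vertical below 0.1 rad and linear speed of specimen below 0.02 m/s); the robot touches nothing.
It fails at once if the button is let up on the way, so that the lock drops into an index slot short of the stop (value of joint release below 0.001 m and value of joint carriage between 0.015 and 0.135 m).
It fails at once if the robot touches the specimen, or the specimen leaves its nest (more than 6 mm from its seat) (contact force between any of the fingers, the arm and specimen above 0.5 N or distance between specimen and nest above 0.006 m).
It fails at once if the viewing station is pushed off its setting (more than 2 mm) (distance of stop_face from where it was at the start of the episode above 0.002 m).
It fails at once if a bystander is moved by more than 15 mm (distance of any of dark_mount, tweezers, specimen_case, vial from where it was at the start of the episode above 0.015 m).
It fails at once if the carriage, its button, the rail or the station is squeezed or pushed hard by the fingers (over 40 N) (contact force between the fingers and slide_rail above 40 N).
It also fails if it takes over 37 s, if anything falls off the work surface, if the arm or the gripper's body presses on something with over 40 N, if the wrist force passes 120 N, or if a joint passes its speed limit or range.

## Working session

There is one attempt and no reset: what is moved stays moved. The work goes in short steps, Python scripts to look and compute and a tool call to move; the robot and the scene stay as the last step left them, time stands still between calls to the robot, and variables do not carry over. Pictures are saved under pics/ and viewed, on a budget of 10 in all, crops included, one or two more only if the job needs it, and the job is handed in when it is done.

Besides the shell and the picture viewer there is one more tool, called after "Request:" as a command line: name --pt "numbers of a row" for each row, then --argument value for the rest. apply_moves: Moves the arm, as the interface text tells. Its arguments: {"type":"object","properties":{"deltas":{"type":"array"}},"required":["deltas"]}

```bash
mkdir -p pics; ls; python3 - <<'E'
from station import bot
import cv2,numpy as np
s=bot.read_state(); print(s, bot.nose_length)
for n in ["scene","side","wrist"]:
    p,d=bot.get_image(n); cv2.imwrite(f"pics/{n}0.png",p[:,:,::-1]); np.savez(f"pics/{n}0.npz",p=p,d=d); c=bot.calibration(n); print(n,{k:np.round(v,3).tolist() for k,v in c.items()})
E
```

```text
pics
{'time': 0.0, 'joints': array([-1.26602012e+00,  3.20308950e-01,  1.56569121e+00, -6.11538459e-06,
        1.25737551e+00, -1.99811865e-02]), 'qd': array([ 0.00222986,  0.0008808 , -0.00084806,  0.00012604,  0.00047584,
        0.00022611]), 'joint_efforts': array([ 1.44998794e-03, -4.15515554e+01, -2.34158832e+01,  2.04111252e-04,
        7.97226210e-03,  1.94579883e-05]), 'eef_pos': array([ 183.33086336, -544.46807762,  219.06774347]), 'orientation': array([-3.13980988e+00, -2.98114837e-05,  3.24759258e-01]), 'contact_force': array([-0.25633427,  0.23729668,  0.12271408]), 'torque': array([-0.03486722,  0.00982259,  0.02628937]), 'grip_width': 85.50128756540641} 25.0
scene {'fx': 453.293, 'fy': 453.293, 'cx': 322.495, 'cy': 197.958, 'R': [[-0.523, -0.852, 0.0], [-0.442, 0.271, -0.855], [0.729, -0.448, -0.518]], 't': [376.146, 237.055, 714.18]}
side {'fx': 365.98, 'fy': 365.98, 'cx': 316.208, 'cy': 201.851, 'R': [[0.998, 0.066, 0.025], [0.054, -0.504, -0.862], [-0.044, 0.861, -0.506]], 't': [-544.659, 87.391, 851.372]}
wrist {'fx': 299.603, 'fy': 299.603, 'cx': 322.542, 'cy': 197.707, 'T_tool_cam': [[-0.001, -0.949, -0.316, 81.395], [1.0, -0.0, -0.002, 1.613], [0.002, -0.316, 0.949, -154.697], [0.0, 0.0, 0.0, 1.0]]}
```

```bash
python3 - <<'E'
import cv2,numpy as np
a=[cv2.imread(f"pics/{n}0.png") for n in ["scene","side"]]
cv2.imwrite("pics/m0.png",cv2.resize(np.vstack(a),(0,0),fx=.75,fy=.75,interpolation=cv2.INTER_AREA))
E
```

```text
(no output)
```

View pics/scene0.png

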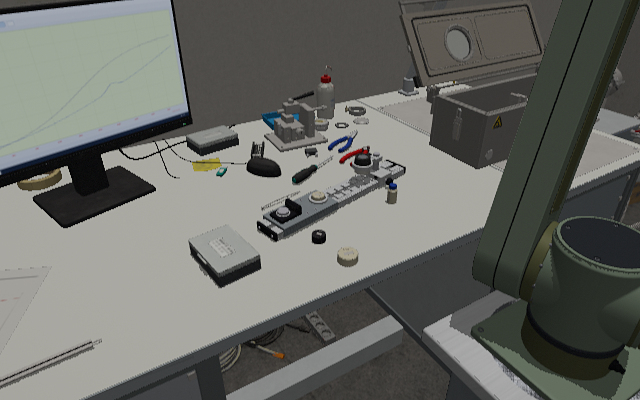

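View pics/side0.png

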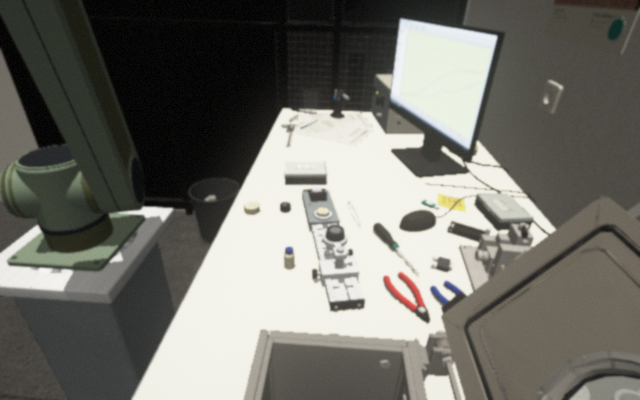

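The scene view shows the button at about (283,211), the specimen at (318,197), the loupe at (362,158), the vial at (392,193) and the dark mount at (319,237). In the side view the button is at about (317,192), the specimen at (322,212) and the loupe at (335,235).

```bash
cat > h.py <<'E'
from station import bot
import numpy as np, cv2
from scipy.spatial.transform import Rotation as Ro
def cam(n,s=None):
    c=bot.calibration(n)
    if n!="wrist": R=np.array(c["R"]);t=np.array(c["t"]); return c,R.T,-R.T@t
    T=np.array(c["T_tool_cam"]); Rt=Ro.from_euler("xyz",s["orientation"]).as_matrix()
    return c,Rt@T[:3,:3],Rt@T[:3,3]+s["eef_pos"]
def ray(C,uv):
    c,R,o=C; d=R@np.array([(uv[0]-c["cx"])/c["fx"],(uv[1]-c["cy"])/c["fy"],1.]); return o,d
def onz(C,uv,z):
    o,d=ray(C,uv); return o+d*(z-o[2])/d[2]
def dep(C,uv,z):
    o,d=ray(C,uv); return o+d*z
def tri(a,b):
    (o1,d1),(o2,d2)=a,b; A=np.c_[d1,-d2]; k=np.linalg.lstsq(A,o2-o1,rcond=None)[0]
    p,q=o1+d1*k[0],o2+d2*k[1]; return (p+q)/2,np.linalg.norm(p-q)
def proj(C,X):
    c,R,o=C; x=R.T@(np.array(X)-o); return np.array([c["fx"]*x[0]/x[2]+c["cx"],c["fy"]*x[1]/x[2]+c["cy"]])
E
python3 - <<'E'
from h import *
np.set_printoptions(precision=1,suppress=True)
P={"button":((283,211),(317,192),46),"spec":((318,197),(322,211),42),"loupe":((362,157),(335,233),89),"vial":((392,186),(289,250),48),"dark":((319,234),(285,206),18),"tanmount":((347,252),(251,207),20),"railstart":((268,232),None,20),"railend":((400,168),(346,303),20)}
for k,(a,b,z) in P.items():
    A=cam("scene");B=cam("side"); da=np.load("pics/scene0.npz")["d"]; 
    print(k,onz(A,a,z), dep(A,a,da[a[1],a[0]]), *( (onz(B,b,z),*tri(ray(A,a),ray(B,b))) if b else ()))
E
```

```text
button [519.9 221.5  46. ] [522.9 220.   43.8] [533.5 204.7  46. ] [532.1 216.4  38.5] 2.315018267413742
spec [536.1 124.3  42. ] [535.7 124.5  42.3] [551.7 116.2  42. ] [549.1 119.5  36.8] 7.244143102523254
loupe [574.2 -23.2  89. ] [577.5 -25.7  87. ] [584.9 -41.4  89. ] [585.1 -31.5  82.2] 0.27524251018734813
vial [479.9 -43.6  48. ] [482.9 -46.3  45.8] [491.8 -53.7  48. ] [489.5 -49.6  43. ] 4.290709249264498
dark [441.1 179.2  18. ] [441.  179.3  18.1] [451.6 169.6  18. ] [449.4 175.7  12.9] 3.339128776398867
tanmount [358.3 164.9  20. ] [359.5 164.1  18.8] [364.8 151.9  20. ] [362.9 161.   14.8] 1.2672246578892075
railstart [500.6 267.9  20. ] [508.  264.8  14.3]
railend [ 581.3 -155.6   20. ] [ 580.7 -155.    20.4] [ 611.2 -163.8   20. ] [ 604.4 -166.1   13.5] 18.674568750751156
```

```bash
python3 - <<'E'
from h import *
np.set_printoptions(precision=0,suppress=True,linewidth=180)
for n in ["scene","side"]:
    C=cam(n); d=np.load(f"pics/{n}0.npz")["d"]; v,u=np.mgrid[0:400:2,0:640:2]; z=d[::2,::2]; c=C[0]
    X=np.stack([(u-c["cx"])/c["fx"]*z,(v-c["cy"])/c["fy"]*z,z],-1).reshape(-1,3)[z.ravel()>0]@C[1].T+C[2]
    m=(X[:,2]>70)&(X[:,2]<500)&(X[:,0]>100)&(X[:,0]<800)&(abs(X[:,1])<650); X=X[m]
    g=np.full((14,26),0.); i=((X[:,0]-100)//50).astype(int); j=((X[:,1]+650)//50).astype(int); np.maximum.at(g,(i,j),X[:,2])
    print(n,"rows x=100.., cols y=-650.."); print(g.astype(int))
E
```

```text
scene rows x=100.., cols y=-650..
[[  0   0   0   0   0   0   0   0   0   0 485 489 493 461 317 167   0   0   0   0   0   0   0   0   0   0]
 [  0   0   0   0   0   0   0   0   0   0   0   0 489   0   0   0   0   0   0   0   0   0   0   0   0   0]
 [  0   0   0   0   0   0   0   0   0   0   0   0   0   0   0   0   0   0   0   0   0   0   0   0   0   0]
 [  0   0   0   0   0   0   0   0   0   0   0   0   0   0   0   0   0   0   0   0   0   0   0   0   0   0]
 [  0   0   0   0   0   0   0   0   0   0   0   0   0   0   0   0   0   0   0   0   0   0   0   0   0   0]
 [  0   0   0   0   0   0   0   0   0   0   0   0   0   0   0   0   0   0   0   0   0   0   0   0   0   0]
 [  0   0   0   0   0   0   0   0   0   0   0   0   0   0   0   0   0   0   0   0   0   0   0   0   0   0]
 [  0   0   0 157 157 158 126   0   0   0   0   0   0   0   0   0   0   0   0   0   0   0   0   0   0   0]
 [  0   0 158 158 158 157 145   0   0   0   0   0   0   0   0   0   0   0   0   0   0   0   0   0   0   0]
 [137 145   0   0   0 157 149   0   0   0   0  80  89   0   0   0   0   0   0   0   0   0   0   0   0  
[... 1264 characters left out ...]
   0   0   0   0   0   0   0   0   0   0   0   0   0   0]
 [  0   0   0   0 158 158 156   0   0   0   0   0   0   0   0   0   0   0   0   0   0   0   0   0   0   0]
 [  0   0   0   0   0 159 156   0   0   0   0  81  90   0   0   0   0   0   0   0   0   0   0   0   0   0]
 [  0   0   0   0   0 158   0   0   0   0   0  80  90   0   0   0   0   0   0   0   0   0   0   0   0   0]
 [  0   0   0   0 159 173 155   0   0   0   0   0   0   0   0   0   0   0   0   0   0   0   0   0   0   0]
 [  0   0   0 236 232 229 230   0   0   0   0   0   0   0   0   0   0   0   0   0   0   0   0   0   0   0]
 [  0   0   0 304 304 304 302   0   0   0   0   0   0   0   0   0   0   0   0   0   0   0   0   0   0   0]]
```

Request:
apply_moves --pt "1 4 -3 -4 0" --pt "1 8 -7 -4 -0.1" --pt "1 12 -11 -4 -0.2" --pt "1 16 -14 -4 -0.3" --pt "1 20 -18 -4 -0.4" --pt "1 24 -21 -4 -0.5" --pt "1 28 -25 -4 -0.6" --pt "1 32 -28 -4 -0.7" --pt "1 36 -32 -4 -0.8" --pt "1 40 -35 -4 -0.9" --pt "1 44 -39 -4 -1.0" --pt "1 48 -42 -4 -1.15" --pt "1 52 -46 -4 -1.3" --pt "1 55 -48.5 -4 -1.42" --pt "1 55 -48.5 -4 -1.42" --pt "1 55 -48.5 -4 -1.42" --pt "1 55 -48.5 -4 -1.42" --pt "1 55 -48.5 -4 -1.42"

```text
time: 1.95
eef_pos: [549.3, 89.4, 259.6]
orientation: [-3.141, 0.0, 1.744]
contact_force: [-0.1, -0.3, 0.5]
grip_width: 85.3
```

```bash
python3 - <<'E'
from h import *
import pickle
s=bot.read_state(); p,d=bot.get_image("wrist"); cv2.imwrite("pics/w1.png",p[:,:,::-1]); pickle.dump((s,p,d),open("pics/w1.pkl","wb"))
print(s["time"],s["eef_pos"],s["orientation"],s["contact_force"],s["joints"])
E
```

```text
1.95 [549.32900143  89.38079484 259.64825747] [-3.14051713e+00  4.90453953e-04  1.74412662e+00] [-0.05396689 -0.32712987  0.49848839] [ 1.40942277e-01  2.68667182e-01  1.53692544e+00 -5.39700293e-04
  1.33705914e+00 -3.22624687e-02]
```

View pics/w1.png

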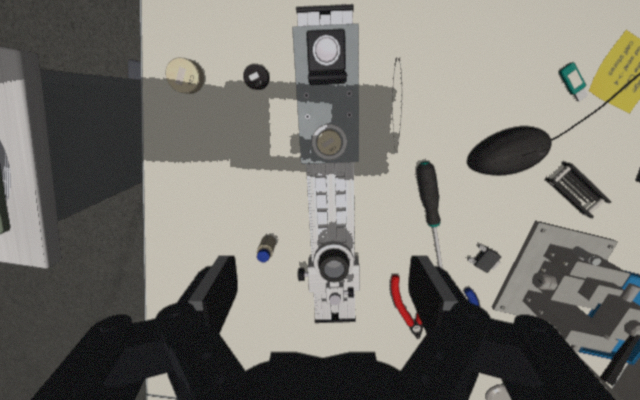

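The wrist view shows the button at about (326,49), with its thumb rest at rows 70–82. The specimen is at (329,141), the loupe at (333,264), and the carriage edges at columns 293 and 358. I'll refine these and take the height check from the scene view.

```bash
python3 - <<'E'
from h import *
import pickle
np.set_printoptions(precision=1,suppress=True,linewidth=180)
s,p,d=pickle.load(open("pics/w1.pkl","rb")); C=cam("wrist",s)
hsv=cv2.cvtColor(p,cv2.COLOR_RGB2HSV); g=cv2.cvtColor(p,cv2.COLOR_RGB2GRAY)
def blob(m,x0,y0,x1,y1):
    q=np.zeros_like(g); q[y0:y1,x0:x1]=m[y0:y1,x0:x1]*255
    cs,_=cv2.findContours(q,cv2.RETR_EXTERNAL,cv2.CHAIN_APPROX_NONE); c=max(cs,key=cv2.contourArea); return cv2.minEnclosingCircle(cv2.convexHull(c)),cv2.minAreaRect(c)
(b,r),_=blob(g>110,308,32,345,68); print("button",b,r, onz(C,b,46), dep(C,b,d[int(b[1]),int(b[0])]),"diam",2*r*np.median(d[45:53,322:330])/299.6)
(e,r2),_=blob((hsv[:,:,1]>50),310,122,350,162); print("spec",e,r2,onz(C,e,42),dep(C,e,d[int(e[1]),int(e[0])]))
_,bx=blob(g<60,300,20,352,95); print("boss+rest",bx)
# rows profile through button column
print("gray col", g[20:100,326].tolist()); print("grays row 110", g[100,285:365].tolist())
# carriage edges: points from depth with height 28
v,u=np.mgrid[0:400,0:640]; X=(np.stack([(u-C[0]["cx"])/C[0]["fx"]*d,(v-C[0]["cy"])/C[0]["fy"]*d,d],-1)@C[1].T+C[2])
m=((X[...,2]>22)&(X[...,2]<60)&(u>285)&(u<365)&(v>15)&(v<170)&(d>0)).astype(np.uint8)
cs,_=cv2.findContours(m,cv2.RETR_EXTERNAL,cv2.CHAIN_APPROX_NONE); c=max(cs,key=cv2.contourArea); rr=cv2.minAreaRect(c); cor=[onz(C,q,28)for q in cv2.boxPoints(rr)]; print("carriage",rr,np.array(cor))
for nm,q in [("btn z",(slice(44,54),slice(321,331))),("rest z",(slice(72,80),slice(315,340))),("plate z",(slice(95,115),slice(320,350))),("spec z",(slice(135,147),slice(324,334)))]: print(nm,np.median(X[q].reshape(-1,3),0))
A=cam("scene"); print("predicted in scene:",proj(A,onz(C,b,46)),proj(A,onz(C,e,42)))
# scene refine of button + spec by colour, then triangulate
ps=np.load("pics/scene0.npz")["p"]; cv2.imwrite("pics/sc.png",cv2.resize(ps[180:250,240:340,::-1],(800,560),interpolation=cv2.INTER_CUBIC))
E
```

```text
button (325.9022521972656, 49.87969970703125) 15.160196304321289 [530.5 219.   46. ] [530.5 219.1  44.7] diam 33.68441
spec (328.73529052734375, 141.61764526367188) 11.640990257263184 [551.8 119.3  42. ] [551.8 119.5  43.3]
boss+rest ((326.42755126953125, 57.015724182128906), (54.88595962524414, 37.3458366394043), 87.20729064941406)
gray col [194, 191, 191, 186, 162, 136, 133, 138, 130, 93, 54, 47, 49, 55, 86, 145, 171, 164, 173, 188, 193, 194, 192, 193, 196, 192, 195, 192, 194, 195, 191, 190, 190, 189, 187, 184, 184, 186, 187, 181, 171, 143, 139, 172, 176, 127, 75, 62, 58, 49, 35, 20, 16, 21, 27, 33, 45, 50, 47, 40, 27, 22, 31, 25, 45, 65, 74, 75, 71, 73, 74, 74, 74, 74, 73, 74, 73, 77, 74, 73]
grays row 110 [174, 185, 185, 184, 187, 186, 186, 182, 173, 169, 168, 157, 115, 93, 85, 81, 76, 76, 76, 76, 72, 79, 85, 90, 79, 74, 76, 75, 76, 74, 76, 73, 73, 75, 71, 75, 73, 72, 75, 75, 74, 74, 74, 73, 72, 75, 72, 73, 76, 74, 78, 77, 76, 76, 72, 77, 74, 73, 74, 74, 73, 76, 74, 74, 71, 74, 75, 75, 75, 76, 74, 73, 76, 79, 102, 111, 112, 108, 109, 108]
carriage ((326.4925231933594, 93.17062377929688), (139.05499267578125, 66.14201354980469), 88.69805145263672) [[487.4 240.6  28. ]
 [561.4 255.   28. ]
 [598.8  98.8  28. ]
 [514.   82.   28. ]]
btn z [529.9 220.2  46.2]
rest z [536.4 192.6  54.3]
plate z [551.4 163.4  28.9]
spec z [551.3 120.7  42.9]
predicted in scene: [281.8 208.4] [316.3 193.4]
```

View pics/sc.png

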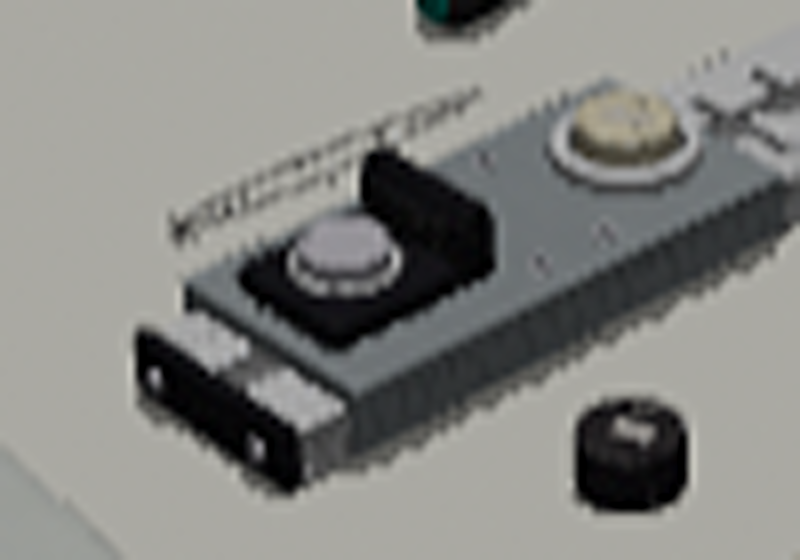

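The scene crop shows the cap at about (283,210) in full-image pixels, which agrees with the wrist estimate to about 2 px. The thumb rest is on the station side.

```bash
python3 - <<'E'
from h import *
import pickle
np.set_printoptions(precision=1,suppress=True,linewidth=180)
s,p,d=pickle.load(open("pics/w1.pkl","rb")); C=cam("wrist",s); A=cam("scene")
print("tri",tri(ray(C,(326,49)),ray(A,(282.9,210))), tri(ray(C,(328.7,141.6)),ray(A,(318,196.5))))
a,b=onz(C,(325,8),20),onz(C,(335,320),20); print("rail ends",a,b,np.linalg.norm(b-a),np.degrees(np.arctan2(*(b-a)[1::-1])))
lo=onz(C,(333,264),89); print("loupe",lo, dep(C,(333,264),d[264,333]))
B=np.array([530.5,219.5]); S=np.array([551.8,119.3]);
for q in (S,lo[:2],b[:2]): print(np.degrees(np.arctan2(*(q-B)[::-1])), np.linalg.norm(q-B))
th=np.radians(-78.2); u=np.array([np.cos(th),np.sin(th)])
print("loupe along/lat",u@(lo[:2]-B), np.cross(u,lo[:2]-B))
R=Ro.from_euler("xyz",s["orientation"]).as_matrix(); t=np.r_[B+5*u,105]
print("target",t,"tool delta mm",R.T@(t-s["eef_pos"]), "turn", s["orientation"][2]-(th+np.pi))
E
```

```text
tri (array([529.6, 218.8,  42.5]), np.float64(3.4492465070998866)) (array([551.5, 116.8,  32.9]), np.float64(2.9614022089849494))
rail ends [521.5 265.1  20. ] [ 613.2 -161.3   20. ] 436.17705762903796 -77.86566449298562
loupe [581.7 -21.2  89. ] [581.9 -21.9  87.8]
-77.99899743863604 102.43890862362795
-77.99133555370817 246.07017774786192
-77.74372857312194 389.68897093316
loupe along/lat 246.06854589815828 0.8961564764803072
target [531.5 214.6 105. ] tool delta mm [126.5   4.2 154.6] turn -0.03261856138344332<stdin>:11: DeprecationWarning: Arrays of 2-dimensional vectors are deprecated. Use arrays of 3-dimensional vectors instead. (deprecated in NumPy 2.0)
```

Request:
apply_moves --pt "-1 4 0.1 0 -0.04" --pt "-1 8 0.3 2 -0.04" --pt "-1 12 0.4 6 -0.04" --pt "-1 12.6 0.4 10 -0.04" --pt "-1 12.6 0.4 14 -0.04" --pt "-1 12.6 0.4 15.4 -0.04" --pt "-1 12.6 0.4 15.4 -0.04" --pt "-1 12.6 0.4 15.4 -0.04" --pt "-1 12.6 0.4 15.4 -0.04" --pt "-1 12.6 0.4 15.4 -0.04"

```text
time: 3.0
eef_pos: [533.1, 214.9, 107.6]
orientation: [3.138, -0.0, 1.784]
contact_force: [-1.0, 0.4, -0.2]
grip_width: -0.2
```

```bash
python3 - <<'E'
from h import *
import pickle
s=bot.read_state(); p,d=bot.get_image("wrist"); cv2.imwrite("pics/w2.png",p[:,:,::-1]); pickle.dump((s,p,d),open("pics/w2.pkl","wb"))
print(s["time"],s["eef_pos"],s["orientation"],s["contact_force"],s["grip_width"])
E
```

```text
3.0 [533.09530478 214.91264632 107.56741223] [ 3.13834147e+00 -4.10726287e-04  1.78409243e+00] [-1.01230789  0.44305162 -0.19410305] -0.1529397562751691
```

View pics/w2.png

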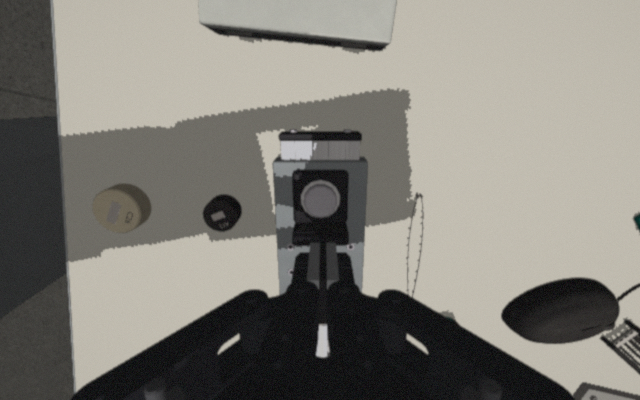

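The button is at (320,199), in line with the shut fingers at column 322.

```bash
python3 - <<'E'
from h import *
import pickle
np.set_printoptions(precision=1,suppress=True,linewidth=180)
s,p,d=pickle.load(open("pics/w2.pkl","rb")); C=cam("wrist",s); s1,_,_=pickle.load(open("pics/w1.pkl","rb")); C1=cam("wrist",s1)
g=cv2.cvtColor(p,cv2.COLOR_RGB2GRAY); print(g[165:250,320].tolist()); print(g[199,290:352].tolist())
for r in (198,200): print(onz(C,(320.3,r),46), dep(C,(320.3,r),d[r,320]), tri(ray(C,(320.3,r)),ray(C1,(326,49))))
R=Ro.from_euler("xyz",s["orientation"]).as_matrix()
b=onz(C,(320.3,199),46); print("button in tool",R.T@(b-s["eef_pos"])); print("tip px",proj(C,s["eef_pos"]+R@[0,0,25]))
E
```

```text
[73, 73, 73, 67, 54, 36, 11, 21, 17, 22, 21, 20, 15, 24, 52, 85, 103, 105, 97, 77, 67, 78, 88, 91, 97, 96, 97, 93, 96, 97, 96, 95, 97, 97, 97, 97, 98, 96, 98, 94, 96, 96, 97, 95, 95, 98, 99, 96, 99, 98, 95, 87, 62, 41, 24, 12, 17, 20, 15, 26, 17, 19, 21, 23, 18, 15, 22, 14, 10, 20, 17, 14, 16, 20, 23, 16, 24, 22, 29, 32, 30, 31, 27, 34, 26]
[71, 72, 58, 31, 21, 25, 19, 15, 26, 22, 52, 86, 104, 103, 87, 86, 95, 96, 96, 95, 98, 98, 99, 97, 97, 97, 99, 98, 94, 94, 97, 96, 94, 96, 94, 92, 94, 94, 95, 95, 95, 92, 94, 96, 95, 88, 89, 103, 102, 85, 51, 26, 24, 28, 23, 23, 26, 34, 67, 74, 74, 75]
[530.1 222.3  46. ] [530.1 222.3  45.9] (array([530.4, 220.6,  40.7]), np.float64(0.040255418906248244))
[530.4 220.7  46. ] [530.4 220.8  46.1] (array([530.5, 220.1,  44.1]), np.float64(0.10364412677108431))
button in tool [ 7.  -1.6 61.6]
tip px [322.4 227.1]
```

Request:
apply_moves --pt "-1 0 -0.15 1 0" --pt "-1 0 -0.15 2 0" --pt "-1 0 -0.15 2.8 0" --pt "-1 0 -0.15 3.2 0" --pt "-1 0 -0.15 3.2 0" --pt "-1 0 -0.15 3.2 0"

```text
time: 3.65
eef_pos: [530.8, 214.8, 73.7]
orientation: [-3.142, 0.0, 1.785]
contact_force: [0.3, 0.5, 0.7]
grip_width: 0.3
```

Request:
apply_moves --pt "-1 0 0 0.2 0" --pt "-1 0 0 0.35 0" --pt "-1 0 0 0.5 0" --pt "-1 0 0 0.5 0" --pt "-1 0 0 0.5 0"

```text
time: 4.15
eef_pos: [530.7, 214.7, 68.9]
orientation: [3.141, 0.0, 1.785]
contact_force: [0.4, 0.1, 0.5]
grip_width: -0.0
```

Request:
apply_moves --pt "-1 0 0 0.1 0" --pt "-1 0 0 0.2 0" --pt "-1 0 0 0.2 0"

```text
time: 4.45
eef_pos: [530.5, 214.6, 66.7]
orientation: [-3.141, 0.0, 1.785]
contact_force: [0.3, 0.1, 0.1]
grip_width: 0.2
```

```bash
python3 - <<'E'
from h import *
for i in range(3):
    s=bot.read_state(); p,d=bot.get_image("wrist"); print(s["time"],s["eef_pos"],s["contact_force"],s["torque"])
cv2.imwrite("pics/w3.png",p[:,:,::-1])
E
```

```text
4.45 [530.51684664 214.64145358  66.73420727] [0.30496453 0.11601926 0.07809788] [-0.00228648 -0.00797759 -0.02738747]
4.5 [530.57975009 214.63215363  66.80835871] [-0.8043262   0.47614348  0.819995  ] [-0.01194437 -0.02879182 -0.02036982]
4.55 [530.60742492 214.6470212   66.84604855] [-0.74373388  0.39821591 -0.24764208] [-0.01603123 -0.00186447 -0.04582746]
```

View pics/w3.png

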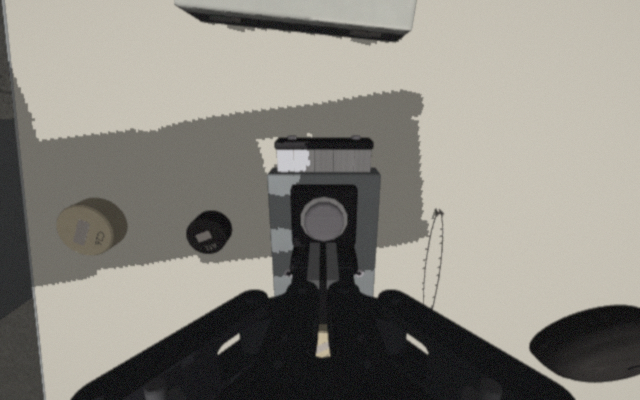

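The full button disc is still visible at (323,219) and the finger ends start at row 243. The tips are therefore not over the cap, so I'll get their true position in the tool frame from the wrist depth.

```bash
python3 - <<'E'
from h import *
np.set_printoptions(precision=1,suppress=True,linewidth=200)
s=bot.read_state(); p,d=bot.get_image("wrist"); c=bot.calibration("wrist"); T=np.array(c["T_tool_cam"])
np.savez("pics/w4.npz",p=p,d=d)
for u in (316,322,330):
    print("col",u)
    for v in list(range(190,262,4))+[270,285,300,320]:
        z=d[v,u]; X=T@[(u-c["cx"])/c["fx"]*z,(v-c["cy"])/c["fy"]*z,z,1]; print(v,z,X[:3],p[v,u])
for v in (248,255,262):
    print(v,[(u,round(float(d[v,u]),0)) for u in range(290,360,4)])
E
```

```text
col 316
190 191.5347 [24.2 -4.1 28.6] [22 19 21]
194 192.1397 [21.6 -4.1 28.4] [26 19 25]
198 191.80046 [19.3 -4.1 27.3] [70 67 67]
202 191.90321 [16.8 -4.1 26.6] [96 93 93]
206 186.41534 [16.2 -4.  20.6] [82 79 81]
210 187.43555 [13.5 -4.  20.8] [101  96  99]
214 188.18384 [10.9 -4.  20.7] [96 94 97]
218 189.26117 [ 8.1 -4.  20.9] [105 102 102]
222 189.55571 [ 5.6 -4.  20.4] [102  97 100]
226 191.26872 [ 2.5 -4.1 21.1] [103 101 102]
230 191.30396 [ 0.  -4.1 20.4] [102  98 100]
234 191.8027 [-2.6 -4.1 20. ] [102  98 102]
238 193.71808 [-5.9 -4.1 21. ] [93 91 93]
242 154.8905 [  9.3  -3.3 -14.9] [31 32 35]
246 148.86328 [ 10.2  -3.2 -21. ] [57 57 56]
250 146.03442 [  9.7  -3.1 -24.1] [58 54 57]
254 142.46466 [  9.6  -3.  -27.9] [57 57 57]
258 139.05737 [  9.5  -3.  -31.5] [54 55 58]
270 129.13962 [  9.6  -2.7 -41.9] [57 57 58]
285 115.910225 [ 11.3  -2.5 -55.3] [66 67 65]
300 109.83879 [  9.7  -2.3 -62.3] [20 23 22]
320 116.40548 [ -1.9  -2.5 -59.2] [19 20 21]
col 322
190 191.11475 [24.3 -0.2 28.2] [27 24 27]
194 192.46117 [21.5 -0.2 28.7] [22 20 24]
198 192.49422 [19.  -0.2 27.9] [10
[... 1896 characters left out ...]
.0), (310, 148.0), (314, 148.0), (318, 149.0), (322, 149.0), (326, 148.0), (330, 148.0), (334, 147.0), (338, 202.0), (342, 202.0), (346, 202.0), (350, 204.0), (354, 208.0), (358, 215.0)]
255 [(290, 218.0), (294, 195.0), (298, 150.0), (302, 150.0), (306, 149.0), (310, 141.0), (314, 142.0), (318, 141.0), (322, 141.0), (326, 141.0), (330, 141.0), (334, 141.0), (338, 149.0), (342, 150.0), (346, 150.0), (350, 196.0), (354, 198.0), (358, 216.0)]
262 [(290, 193.0), (294, 144.0), (298, 143.0), (302, 143.0), (306, 145.0), (310, 135.0), (314, 136.0), (318, 136.0), (322, 136.0), (326, 135.0), (330, 135.0), (334, 134.0), (338, 143.0), (342, 144.0), (346, 143.0), (350, 143.0), (354, 192.0), (358, 219.0)]
```

```bash
python3 - <<'E'
from h import *
np.set_printoptions(precision=1,suppress=True,linewidth=200)
s=bot.read_state(); R=Ro.from_euler("xyz",s["orientation"]).as_matrix(); out=[]
for n in ["scene","side"]:
    p,d=bot.get_image(n); np.savez(f"pics/{n}5.npz",p=p,d=d); C=cam(n)
    c0=proj(C,s["eef_pos"]).astype(int); x0,y0=c0[0]-50,c0[1]-60
    im=cv2.resize(p[y0:y0+90,x0:x0+100,::-1],(0,0),fx=4,fy=4,interpolation=cv2.INTER_CUBIC)
    for z,col in [(25,(0,0,255)),(0,(0,255,0)),(-15,(255,0,0))]:
        q=proj(C,s["eef_pos"]+R@[0,0,z]); print(n,z,q); cv2.circle(im,tuple(int(v) for v in (q-[x0,y0])*4),4,col,1)
    out.append(im)
cv2.imwrite("pics/s5.png",np.hstack(out)); print(s["joints"],bot.nose_length)
s1=np.load("pics/w4.npz")
E
```

```text
scene 25 [283.6 209.4]
scene 0 [283.1 199.6]
scene -15 [282.8 193.5]
side 25 [316.1 191.5]
side 0 [316.4 183.3]
side -15 [316.5 178.3]
[ 0.4  0.5  1.8 -0.   0.9  0.2] 25.0
```

View pics/s5.png

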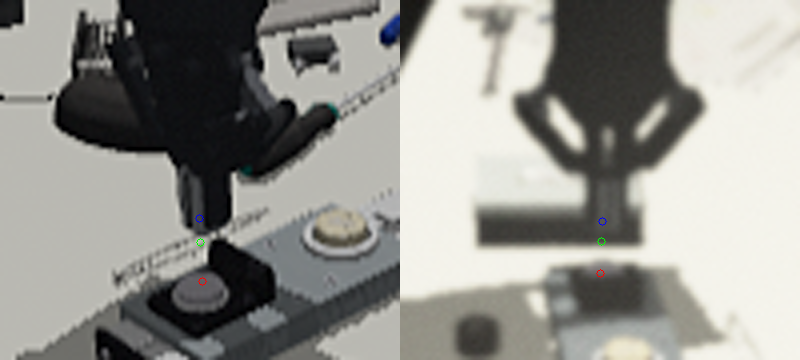

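Both fixed views show the real fingertips about 25–35 mm above the button, higher than the stated 25 mm nose would put them. The lateral alignment is right. I'll go down by measurement and force.

Request:
apply_moves --pt "-1 0 0 0.7 0" --pt "-1 0 0 1.4 0" --pt "-1 0 0 2.0 0" --pt "-1 0 0 2.0 0" --pt "-1 0 0 2.0 0"

```text
time: 5.25
eef_pos: [530.5, 214.6, 46.5]
orientation: [-3.141, 0.0, 1.785]
contact_force: [1.1, -0.2, 0.5]
grip_width: 0.3
```

```bash
python3 - <<'E'
from h import *
np.set_printoptions(precision=1,suppress=True,linewidth=200)
s=bot.read_state(); p,d=bot.get_image("wrist"); c=bot.calibration("wrist"); T=np.array(c["T_tool_cam"]); print(s["time"],s["eef_pos"],s["contact_force"])
for v in range(200,262,4):
    z=d[v,316]; X=T@[(316-c["cx"])/c["fx"]*z,(v-c["cy"])/c["fy"]*z,z,1]; print(v,X[:3],p[v,316])
E
```

```text
5.25 [530.5 214.6  46.5] [ 1.1 -0.2  0.5]
200 [24.7 -3.6  7.2] [19 22 24]
204 [22.1 -3.7  7.8] [24 25 23]
208 [19.9 -3.7  7.2] [36 38 39]
212 [17.4 -3.7  7.2] [113 112 111]
216 [16.6 -3.6  3. ] [67 65 66]
220 [15.4 -3.6  0. ] [95 91 95]
224 [12.6 -3.6  0.8] [102  99 100]
228 [10.3 -3.6  0.7] [101  98 102]
232 [ 7.8 -3.6  0.7] [103 100 102]
236 [ 4.9 -3.7  1.6] [103 100 103]
240 [ 3.  -3.7  0.3] [99 97 99]
244 [  9.6  -3.2 -17.6] [61 61 60]
248 [ 10.   -3.1 -22.7] [58 59 59]
252 [  9.6  -3.1 -26. ] [59 60 60]
256 [  9.4  -3.  -29.6] [57 55 57]
260 [  9.9  -2.9 -33.9] [60 61 60]
```

Request:
apply_moves --pt "-1 0 0 0.3 0" --pt "-1 0 0 0.6 0" --pt "-1 0 0 0.9 0" --pt "-1 0 0 1.1 0" --pt "-1 0 0 1.1 0"

```text
time: 5.8
eef_pos: [530.4, 214.6, 35.5]
orientation: [-3.141, 0.0, 1.785]
contact_force: [0.8, -0.6, 0.2]
grip_width: -0.1
```

Request:
apply_moves --pt "-1 0 0 0.1 0" --pt "-1 0 0 0.2 0" --pt "-1 0 0 0.2 0"

```text
time: 6.1
eef_pos: [530.8, 214.7, 34.1]
orientation: [3.141, 0.0, 1.785]
contact_force: [-0.3, -1.3, 2.3]
grip_width: 0.2
```

Request:
apply_moves --pt "-1 0 0 0.1 0" --pt "-1 0 0 0.2 0" --pt "-1 0 0 0.2 0"

```text
time: 6.4
eef_pos: [530.8, 214.7, 32.0]
orientation: [3.141, 0.0, 1.785]
contact_force: [-0.5, -0.1, 3.1]
grip_width: -0.1
```

```bash
cat > ck.py <<'E'
from h import *
np.set_printoptions(precision=1,suppress=True,linewidth=200)
s=bot.read_state(); p,d=bot.get_image("wrist"); cv2.imwrite("pics/ck.png",p[:,:,::-1]); c=bot.calibration("wrist"); T=np.array(c["T_tool_cam"]); print(s["time"],s["eef_pos"],s["contact_force"])
for v in range(196,262,3):
    z=d[v,316]; X=T@[(316-c["cx"])/c["fx"]*z,(v-c["cy"])/c["fy"]*z,z,1]; print(v,X[:3],p[v,316])
E
python3 ck.py
```

```text
6.4 [530.8 214.7  32. ] [-0.5 -0.1  3.1]
196 [28.7 -3.5  2.5] [81 81 83]
199 [26.9 -3.5  2.7] [79 80 79]
202 [26.7 -3.4 -1.7] [31 31 29]
205 [25.7 -3.4 -3.9] [25 22 27]
208 [24.9 -3.4 -6.3] [25 20 18]
211 [23.4 -3.4 -6.9] [19 20 26]
214 [21.6 -3.4 -6.6] [23 23 26]
217 [19.8 -3.4 -6.4] [33 32 34]
220 [18.3 -3.4 -7. ] [111 107 107]
223 [16.8 -3.4 -7.4] [98 97 98]
226 [ 16.5  -3.3 -10.6] [79 76 78]
229 [ 15.5  -3.3 -12.3] [101  98  99]
232 [ 14.   -3.3 -12.6] [101  98  99]
235 [ 11.8  -3.3 -11.7] [106 104 105]
238 [ 10.4  -3.3 -12.4] [103  98 102]
241 [  8.   -3.4 -11.1] [103  98 102]
244 [  9.7  -3.2 -17.9] [59 63 60]
247 [  9.9  -3.2 -21.4] [61 63 62]
250 [  9.5  -3.1 -23.7] [59 60 60]
253 [  9.3  -3.1 -26.4] [62 60 61]
256 [  9.9  -3.  -30.3] [60 64 62]
259 [ 10.4  -2.9 -34. ] [64 62 61]
```

Request:
apply_moves --pt "-1 0 0 0.1 0" --pt "-1 0 0 0.2 0" --pt "-1 0 0 0.2 0"

```text
time: 6.75
eef_pos: [530.8, 214.7, 29.9]
orientation: [3.141, 0.0, 1.785]
contact_force: [0.9, -0.2, 4.6]
grip_width: 0.1
```

Request:
apply_moves --pt "-1 0 0 0.1 0" --pt "-1 0 0 0.15 0" --pt "-1 0 0 0.15 0"

```text
time: 7.05
eef_pos: [530.8, 214.7, 28.5]
orientation: [3.141, 0.0, 1.785]
contact_force: [-0.8, -0.4, 4.5]
grip_width: -0.1
```

```bash
python3 ck.py
```

```text
7.05 [530.8 214.7  28.5] [-0.8 -0.4  4.5]
196 [29.5 -3.4 -0.1] [77 80 79]
199 [27.6 -3.5  0.4] [78 78 80]
202 [25.9 -3.5  0.3] [72 75 75]
205 [26.6 -3.3 -6.3] [22 18 19]
208 [25.6 -3.3 -8.3] [12 10 13]
211 [24.4 -3.3 -9.4] [19 14 17]
214 [ 23.4  -3.3 -11.3] [30 31 28]
217 [ 21.7  -3.3 -11.1] [24 25 28]
220 [19.3 -3.3 -9.4] [32 32 30]
223 [ 18.3  -3.3 -10.9] [115 113 114]
226 [ 17.   -3.3 -11.8] [112 109 109]
229 [ 14.9  -3.3 -11. ] [102 100 102]
232 [ 13.5  -3.3 -11.6] [106 103 105]
235 [ 12.   -3.3 -12.1] [103  99 102]
238 [  9.6  -3.4 -10.7] [104 102 104]
241 [  8.6  -3.4 -12.2] [103  99 101]
244 [  9.9  -3.2 -18.3] [58 57 58]
247 [ 10.   -3.2 -21.6] [63 62 62]
250 [  9.5  -3.1 -23.9] [61 61 61]
253 [  9.6  -3.1 -27. ] [60 60 62]
256 [  9.6  -3.  -29.8] [66 65 63]
259 [  9.7  -2.9 -32.7] [63 62 64]
```

The button is about 5.5 mm down at 4.5 N. Now I slide toward the station, which is tool −x.

Request:
apply_moves --pt "-1 0 0 0.03 0" --pt "-1 -0.2 0 0.03 0" --pt "-1 -0.4 0 0.03 0" --pt "-1 -0.6 0 0.03 0" --pt "-1 -0.9 0 0.03 0" --pt "-1 -1.2 0 0.03 0" --pt "-1 -1.5 0 0.03 0" --pt "-1 -1.8 0 0.03 0" --pt "-1 -2.1 0 0.03 0" --pt "-1 -2.4 0 0.03 0" --pt "-1 -2.4 0 0.03 0"

```text
time: 8.2
eef_pos: [535.9, 191.1, 28.5]
orientation: [3.141, -0.0, 1.785]
contact_force: [-1.2, -0.3, 6.5]
grip_width: -0.1
```

```bash
python3 ck.py; cp pics/ck.png pics/ck1.png
```

```text
8.2 [535.9 191.1  28.5] [-1.2 -0.3  6.5]
196 [29.8 -3.4 -0.8] [80 81 84]
199 [27.9 -3.5 -0.2] [76 78 79]
202 [26.4 -3.4 -1.1] [78 80 79]
205 [26.4 -3.4 -5.7] [30 22 27]
208 [26.  -3.3 -9.3] [20 22 26]
211 [ 24.7  -3.3 -10.3] [16 11 13]
214 [ 23.   -3.3 -10.2] [27 26 28]
217 [21.1 -3.3 -9.6] [18 16 19]
220 [ 19.8  -3.3 -10.5] [39 38 39]
223 [ 18.7  -3.3 -11.9] [113 114 112]
226 [ 16.7  -3.3 -11.2] [111 108 107]
229 [ 15.1  -3.3 -11.5] [103 100 105]
232 [ 13.5  -3.3 -11.7] [109 104 105]
235 [ 12.   -3.3 -12. ] [105 101 103]
238 [  9.3  -3.4 -10.1] [104 102 104]
241 [  8.2  -3.4 -11.5] [104 102 105]
244 [  9.4  -3.3 -17.3] [62 61 62]
247 [  9.7  -3.2 -21. ] [64 65 64]
250 [ 10.   -3.1 -24.7] [61 63 61]
253 [  9.4  -3.1 -26.6] [57 58 57]
256 [ 10.   -3.  -30.6] [64 63 64]
259 [  9.4  -2.9 -32.2] [61 62 62]
```

View pics/ck1.png

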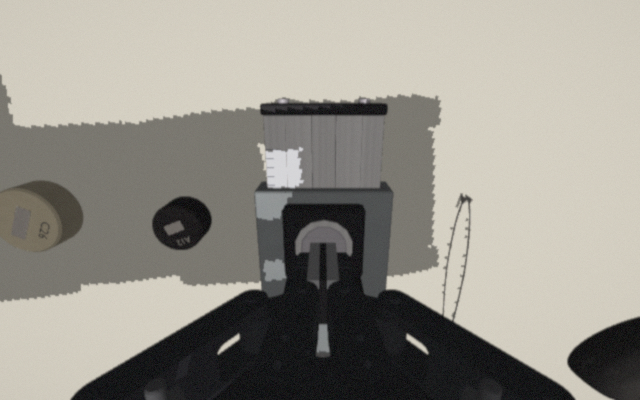

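The carriage follows the finger. The rail now shows for about 24 mm behind it, and the button is still held at the same place under the tip. I'll continue most of the way.

Request:
apply_moves --pt "-1 -0.3 0 0 0" --pt "-1 -0.8 0 0 0" --pt "-1 -1.4 0 0 0" --pt "-1 -2.0 0 0 0" --pt "-1 -2.6 0 0 0" --pt "-1 -3.2 0 0 0" --pt "-1 -3.8 0 0 0" --pt "-1 -4.4 0 0 0" --pt "-1 -5.0 0 0 0" --pt "-1 -5.6 0 0 0" --pt "-1 -6.2 0 0 0" --pt "-1 -6.8 0 0 0" --pt "-1 -7.4 0 0 0" --pt "-1 -8.0 0 0 0" --pt "-1 -8.6 0 0 0" --pt "-1 -9.2 0 0 0" --pt "-1 -9.8 0 0 0" --pt "-1 -10.4 0 0 0" --pt "-1 -10.8 0 0 0" --pt "-1 -10.8 0 0 0"

```text
time: 10.25
eef_pos: [558.9, 85.2, 28.5]
orientation: [3.141, 0.0, 1.785]
contact_force: [-1.3, -1.0, 6.8]
grip_width: 0.0
```

```bash
python3 ck.py | awk 'NR==1||NR>8&&NR<17'
```

```text
10.25 [558.9  85.2  28.5] [-1.3 -1.   6.8]
217 [20.7 -3.3 -8.7] [22 24 27]
220 [19.5 -3.3 -9.7] [37 35 35]
223 [ 18.2  -3.3 -10.7] [116 113 110]
226 [ 16.5  -3.3 -10.8] [116 113 112]
229 [ 15.1  -3.3 -11.4] [107 102 105]
232 [ 13.5  -3.3 -11.7] [110 106 108]
235 [ 11.6  -3.4 -11.3] [105 101 104]
238 [ 10.3  -3.3 -12.2] [109 104 105]
```

Request:
apply_moves --pt "-1 -0.2 0 0 0" --pt "-1 -0.4 0 0 0" --pt "-1 -0.6 0 0 0" --pt "-1 -0.8 0 0 0" --pt "-1 -1.0 0 0 0" --pt "-1 -1.2 0 0 0" --pt "-1 -1.4 0 0 0" --pt "-1 -1.6 0 0 0" --pt "-1 -1.7 0 0 0" --pt "-1 -1.8 0 0 0" --pt "-1 -1.9 0 0 0" --pt "-1 -2.0 0 0 0" --pt "-1 -2.0 0 0 0"

```text
time: 11.6
eef_pos: [562.8, 67.4, 28.4]
orientation: [3.141, -0.002, 1.784]
contact_force: [-2.4, 3.4, 7.1]
grip_width: 0.1
```

```bash
python3 ck.py | awk 'NR==1||NR>3&&NR<17'
```

```text
11.6 [562.8  67.4  28.4] [-2.4  3.4  7.1]
202 [26.9 -3.4 -2.5] [50 50 51]
205 [27.2 -3.3 -8.2] [10 11 10]
208 [25.9 -3.3 -9. ] [10 10 10]
211 [ 24.6  -3.3 -10. ] [25 26 25]
214 [22.6 -3.3 -9.2] [27 26 27]
217 [21.2 -3.3 -9.9] [21 23 26]
220 [ 20.1  -3.3 -11.2] [91 89 88]
223 [ 18.6  -3.3 -11.6] [119 118 116]
226 [ 17.2  -3.3 -12.2] [101 100 103]
229 [ 15.3  -3.3 -11.8] [107 106 109]
232 [ 14.1  -3.3 -12.9] [107 102 104]
235 [ 11.5  -3.4 -11. ] [108 103 106]
238 [  9.8  -3.4 -11.1] [108 105 108]
```

The tangential force has risen to about 4 N at 150.7 mm of travel, which means the stop has been reached. I'll nudge gently a little further to be sure.

Request:
apply_moves --pt "-1 -0.1 0 0 0" --pt "-1 -0.2 0 0 0" --pt "-1 -0.2 0 0 0" --pt "-1 -0.2 0 0 0"

```text
time: 12.05
eef_pos: [563.3, 65.5, 28.5]
orientation: [3.141, -0.002, 1.784]
contact_force: [-1.3, 5.5, 6.7]
grip_width: -0.1
```

```bash
python3 ck.py | awk 'NR==1||NR>3&&NR<17'; python3 - <<'E'
from h import *
p,d=bot.get_image("scene"); a=p[130:230,290:430,::-1]; q,d=bot.get_image("side"); b=q[170:270,270:410,::-1]
cv2.imwrite("pics/s6.png",cv2.resize(np.hstack([a,b]),(0,0),fx=2.8,fy=2.8,interpolation=cv2.INTER_CUBIC))
E
```

```text
12.05 [563.3  65.5  28.5] [-1.3  5.5  6.7]
202 [28.8 -3.3 -7.8] [14 13 22]
205 [ 28.   -3.2 -10.2] [25 22 20]
208 [26.1 -3.3 -9.6] [24 25 23]
211 [ 24.7  -3.3 -10.2] [29 29 30]
214 [22.8 -3.3 -9.5] [22 22 21]
217 [ 21.5  -3.3 -10.6] [101 100  99]
220 [ 20.2  -3.3 -11.4] [117 115 114]
223 [ 18.3  -3.3 -10.9] [104 100 102]
226 [ 16.9  -3.3 -11.7] [108 106 107]
229 [ 14.9  -3.3 -11.1] [110 107 109]
232 [ 13.5  -3.3 -11.7] [110 107 107]
235 [ 12.   -3.3 -12.1] [112 107 109]
238 [  9.7  -3.4 -10.9] [108 105 107]
```

View pics/s6.png

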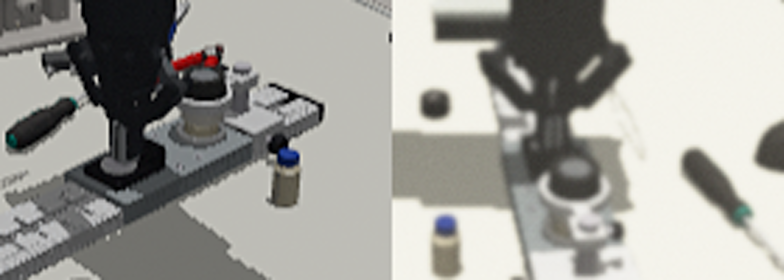

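The carriage now butts against the station, with the specimen under the loupe, and the finger has slipped about 2 mm on the cap. I'll lift straight up.

Request:
apply_moves --pt "-1 0 0 0 0" --pt "-1 0 0 -0.15 0" --pt "-1 0 0 -0.3 0" --pt "-1 0 0 -0.45 0" --pt "-1 0 0 -0.6 0" --pt "-1 0 0 -0.8 0" --pt "-1 0 0 -1.1 0" --pt "-1 0 0 -1.5 0" --pt "-1 0 0 -2.5 0" --pt "-1 0 0 -4 0" --pt "-1 0 0 -6 0" --pt "-1 0 0 -8 0" --pt "-1 3 0 -10 0" --pt "-1 6 0 -12 0" --pt "-1 6 0 -12 0" --pt "-1 6 0 -12 0"

```text
time: 13.8
eef_pos: [550.6, 123.0, 148.9]
orientation: [3.14, 0.001, 1.786]
contact_force: [0.6, 0.1, 0.5]
grip_width: -0.1
```

```bash
python3 - <<'E'
from h import *
np.set_printoptions(precision=1,suppress=True)
s=bot.read_state(); p,d=bot.get_image("wrist"); C=cam("wrist",s); print(s["time"],s["eef_pos"],s["contact_force"])
q,_=bot.get_image("scene")
cv2.imwrite("pics/e.png",np.hstack([cv2.resize(p[100:400,200:460,::-1],(390,450)),cv2.resize(q[130:250,290:394,::-1],(390,450),interpolation=cv2.INTER_CUBIC)]))
b=np.array([530.4,220.3,46])+150*np.array([np.cos(np.radians(-77.9)),np.sin(np.radians(-77.9)),0]); px=proj(C,b); print("expected button",b,px)
for dz in ((0,0),(-3,0),(3,0)): u,v=int(px[0]+dz[0]),int(px[1]+dz[1]); print(dep(C,(u,v),d[v,u]))
u,v=int(px[0]),int(px[1]); print([ (k,round(float(dep(C,(u,k),d[k,u])[2]),1),int(p[k,u].mean())) for k in range(v-40,v+40,4)])
E
```

```text
13.8 [550.6 123.  148.9] [0.6 0.1 0.5]
expected button [561.8  73.6  46. ] [322.8 242.4]
[548.3 132.5 164.7]
[546.8 132.3 164.9]
[549.8 133.  165.1]
[(202, 7.1, 102), (206, 6.9, 98), (210, 27.3, 65), (214, 28.9, 69), (218, 36.2, 17), (222, 39.9, 43), (226, 40.6, 154), (230, 43.6, 69), (234, 47.3, 158), (238, 46.2, 158), (242, 164.7, 116), (246, 169.3, 10), (250, 173.0, 21), (254, 177.0, 14), (258, 181.0, 20), (262, 183.9, 11), (266, 188.9, 17), (270, 190.8, 11), (274, 193.9, 11), (278, 197.1, 25)]
```

View pics/e.png

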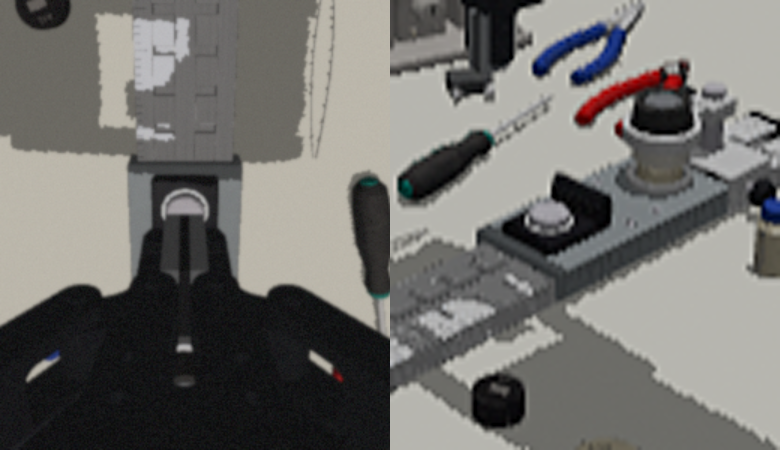

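The button is up (top at about 46–47 mm, boss at about 39 mm), the carriage is against the station, the specimen sits under the loupe and the arm is clear.

```bash
python3 -c "
from station import bot
print(bot.hand_in())"
```

```text
the job is handed in; nothing more can be done
None
```

I pressed the release button with the shut fingertips and held it down while I slid the carriage about 150 mm to the stop. I then lifted straight up so the lock dropped in, and handed the job in at about 14 s. No verdict was reported.

**Last checks**
- **Button:** its top reads 46–47 mm above the worktop, so it is up again. While held, it was about 5.5 mm down at 4.5–7 N.
- **Stop:** the carriage stopped at about 150 mm. The push then rose to only about 5.5 N and the finger slipped 2 mm on the cap. The last pictures show the carriage against the station. I did not measure the remaining gap to the stop face directly.
- **Specimen and bystanders:** the specimen shows under the loupe. The vial and dark mount look unmoved, and neither the tweezers nor the case was approached.
- **Arm:** it is clear of everything, with about 0.5 N on the force reading.

**What disagreed**
- **Fingertip position:** the stated fingertip position (25 mm ahead of the TCP) did not fit. The cameras and the force reading put the tips about 12 mm behind it, so I came down by depth and force instead.
- **Button height:** triangulating from two views gave 41–44 mm, against 46 mm from depth and from the text.
- **Loupe distance:** the distance from button to loupe measured 246 mm, against 254 mm expected.

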